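# Feed an offcut through the flap of the scrap chute

### The arm

A 7-joint arm with a two-finger parallel gripper is mounted at the origin on a cart in front of the work surface, level with it; the furniture and walls round the work are solid. World frame = base frame: x ahead of the robot, y to its left, z up, the work surface at z = 0. Lengths are in m, angles in degrees, forces in N, time in s.
With the tool pointing down it reaches from about 0.4 to 0.925 m from the base axis. Payload 4.1 kg.
Tool frame: the origin (TCP) lies between the finger pads; the fingertips stand bot.finger_overhang ahead of it and the grasp point (between the pads) lies 6 mm ahead of it (bot.finger_overhang is the distance from the TCP to the fingertips, in m); z points along the fingers, y is the line along which they close (so a half turn about z gives the same grasp; the last joint's range is limited). The gripper opens to 85 mm and grips with 20 to 120 N. Pads are 22 mm wide; open, the fingers measure 114 mm over their backs; the gripper's body (76 mm by 85 mm) begins 54 mm behind the grasp point. The pads swing forward as they close: fully open they stand 13 mm farther back than shut.
Start: joints at [68.698, 22.827, 2.584, 88.041, -1.071, 69.15, -2.905], TCP at [0.175, -0.626, 0.256] pointing down, gripper open.
Joint ranges: [-161.44, 161.44], [-28.35, 127.94], [-78.24, 83.42], [0, 140.83], [-78.03, 258.03], [13.02, 114.36], [-168.23, 168.23]. Speed limits (degrees/s): [147.25, 147.25, 180, 180, 180, 180, 180].

### API

Orientations are given as [roll, pitch, yaw] about the fixed x, y, z axes, in that order (R = Rz(yaw) Ry(pitch) Rx(roll)).
In Python, from cell import bot, cams, workorder gives the robot as it stands.
- The arm moves only by the tool servo_tool, never from a script. Its argument "motion" is a list of rows, each a list of 7 numbers: the shift along the tool's x, y, z in m, then the turn, a rotation vector about the tool's x, y, z in rad, then the finger opening in m, from 0 to 0.0854. A call has 1 to 5 rows; each row is the pose to reach, as a shift and turn from the pose commanded when the call began, along the tool's axes at that moment; what a row does not reach only later rows make up. A row lasts 1/10 s, in which the tool goes at most 50 mm and 8.59 degrees, less where a joint would pass 70% of its speed; a pose out of reach is approached as far as the arm can. A call with a gripper value outside its range is refused whole. The fingers move at their own pace and stop on an object; the grip force is fixed at half the most. Time passes only in rows, so rows that repeat a pose let the fingers close. It gives the time, the measured TCP pose, the force, the opening and the grip force at its end, in the units of the state.
- bot.sense(): the state, without advancing time (a new reading comes with each control period).
- cams.grab_frame(name): name is "scene" or "top" or "wrist"; returns (picture, depth): 384x512x3 uint8, red, green, blue; 384x512 float32, m along the optical axis (not along the pixel's ray), 0 where there is no reading.
- cams.camera_info(name): a dict with "fx", "fy", "cx", "cy" (pixels), "pose" (4x4, takes a point from camera to world coordinates). Camera axes: x right, y down, z forward; pixel columns grow to the right and rows downward; lengths in m; the calibration is good to about 2 mm. A picture is of the moment at which its call begins: read the wrist's pose just before it. camera_info takes no time and is no camera call; for the wrist camera it gives the pose at the moment of the call.
- workorder.job_done(): hands the job in; it is judged then, once.
The state is a dict: "time": time; "qpos": joint angles; "joint_velocities": joint speeds; "tau": joint torques, N m; "eef_pos": TCP position; "ee_rot": TCP orientation; "ft_force": force on the tool from outside, world axes, zero at the start; "ft_torque": the same for the moment, N m; "width": finger opening in m; "grip_force": force on a finger pad.
Only numpy, scipy, OpenCV 4.12 (cv2) and the standard library are available. Lean on these libraries where they do the work, as an engineer would, in place of code of your own. Each camera call takes 0.05 s, during which the arm holds its last target. There are 200 camera calls.

### The job

Push the wooden offcut along the metal deck of the scrap chute with your fingertips, through the hanging flap, and keep pushing until it tips over the edge behind the flap and slides down into the tray; then draw your fingers back out so that the flap swings shut behind it. Only slide the offcut: do not pinch it, lift it or flick it through, and leave the jar, the staple box and the tape measure beside the chute where they stand.

Things in the scene. Friction and masses are not known exactly. Their poses are not given: they have to be found in the camera images.
- chute: Scrap chute, a fixed wood and sheet-metal fixture, 339 mm long, 192 wide, 138 high. Origin on the work surface below the flap's hinge line, half-way across; x along the feed direction (away from the robot), y to its left, z up. Side cheeks 138 mm high at x = -25 to +50 mm, inner faces at y = +-88 mm, carry the flap; nothing but the flap spans the gap between them.
- doorway (a point): On the deck below the flap's hinge line, half-way across; axes as the chute's. The level deck of smooth metal has its top 70 mm above the work surface and runs from x = -130 mm (open end towards the robot) to +16 mm, 176 mm wide between side rails that stand 16 mm above it.
- deck_edge (a point): Middle of the deck's far edge, 16 mm beyond the hinge line, 70 mm above the work surface. From here a slippery metal slope of 38 degrees runs down 62 mm over 80 mm into the tray. The offcut tips and slides down by itself once its middle is some 5 to 10 mm past this edge.
- tray_floor (a point): Middle of the open-topped tray's level floor at the foot of the slope, 8 mm above the work surface; the floor runs from 96 to 201 mm beyond the hinge line, 176 mm wide; walls 80 mm high.
- flap (a joint): Opening of the flap in rad: 0 shut, 1.4 fully open. A light metal flap (50 g) hung from its top; it swings only inward (lower edge away from the robot and up), less than 1 N opens it, and it falls shut by its own weight, damped, in about a second. The offcut passing under it lifts it to about 1.1 rad.
- hinge_mid (a point): Middle of the flap's hinge line (fixed), 60 mm above the deck. The shut flap's lower edge is 8 mm beyond it and 1.5 mm above the deck. The panel, 168 mm wide, covers the lower 38 mm; above it are only two side straps (144 mm apart inside), so fingers pointing down can follow the offcut in between them, to about 13 mm beyond the hinge line.
- offcut_mid (a point): Centre of the loose wooden offcut, a plain pine block 48 x 115 x 38 mm (x, y, z of its own axes; about 0.16 kg), lying on the deck in front of the flap with its long side across the chute, turned and off-centre by a little. The point is 19 mm above its underside.
- jar: A bystander: jar of screws with a dark lid, 66 mm across, 90 mm high, standing beside the chute. Origin at the centre of its underside.
- staples: A bystander: small dark box of staples, 35 x 62 x 28 mm, beside the chute. Origin at the centre of its underside.
- measure: A bystander: tape measure, 36 x 73 x 61 mm, beside the chute. Origin at the centre of its underside.
Not all that is in view belongs to the job. Of the things that look like the part that bears offcut_mid, the smaller one is meant.

How it is judged (in metres and radians):
On the way, in this order (a step that is already met when the one before it is completed fails the run):
1. the offcut, pushed by the fingers, is half-way through and holds the flap open (value of joint flap above 0.5 rad and x of offcut_mid in the frame of chute between 0 and 0.06 m and height (world z) of offcut_mid below 0.105 m and contact force between the fingers and offcut above 0.05 N), for 0.05 s.
2. the offcut has slid down into the tray (x of offcut_mid in the frame of chute between 0.08 and 0.201 m and y of offcut_mid in the frame of chute between -0.088 and 0.088 m and height (world z) of offcut_mid below 0.07 m), for 0.2 s.
At the end, for the whole second after the job is handed in: The offcut lies at rest in the tray behind the flap (its centre beyond 80 mm past the hinge line, inside the walls and below 70 mm), and the flap hangs shut (under 0.08 rad) (all of step 2 and value of joint flap below 0.08 rad and linear speed of offcut below 0.03 m/s); the robot touches nothing.
It fails at once if the offcut is lifted (its centre more than 21 mm above where it slides on the deck) (height (world z) of offcut_mid above 0.11 m).
It fails at once if the offcut is flicked: faster than 0.5 m/s before it is through the flap (linear speed of offcut above 0.5 m/s and x of offcut_mid in the frame of chute below 0.015 m).
It fails at once if the jar is moved more than 20 mm or tipped (distance of jar from where it was at the start of the episode above 0.02 m or angle between jar's own z axis and vertical above 0.3 rad).
It fails at once if the staple box is moved more than 20 mm or tipped (distance of staples from where it was at the start of the episode above 0.02 m or angle between staples's own z axis and vertical above 0.3 rad).
It fails at once if the tape measure is moved more than 20 mm or tipped (distance of measure from where it was at the start of the episode above 0.02 m or angle between measure's own z axis and vertical above 0.3 rad).
It also fails if it takes over 38 s, if anything falls off the work surface, if the arm or the gripper's body presses on something with over 40 N, if the wrist force passes 120 N, or if a joint passes its speed limit or range.

## Working session

There is one attempt and no reset: what is moved stays moved. The work goes in short steps, Python scripts to look and compute and a tool call to move; the robot and the scene stay as the last step left them, time stands still between calls to the robot, and variables do not carry over. Pictures are saved under pics/ and viewed, at most 10 in all, crops included, and the job is handed in when it is done.

Besides the shell and the picture viewer there is one more tool, called as a command line: name --pt "numbers of a row" for each row, then --argument value for the rest. servo_tool: Moves the arm, as the interface text tells. Its arguments: {"type":"object","properties":{"motion":{"type":"array","items":{"type":"array","items":{"type":"number"}}}},"required":["motion"]}

```bash
mkdir -p pics; ls; python3 - <<'E'
from cell import bot,cams
import cv2,numpy as np
print(bot.sense(),bot.finger_overhang)
for n in("scene","top"):
    p,d=cams.grab_frame(n); i=cams.camera_info(n)
    cv2.imwrite(f"pics/{n}0.png",cv2.cvtColor(p,cv2.COLOR_RGB2BGR)); np.savez(f"{n}0.npz",p=p,d=d,pose=i["pose"],k=[i[x] for x in("fx","fy","cx","cy")]); print(n,i)
E
```

```text
pics
{'time': 0.0, 'qpos': array([68.69659499, 22.87123508,  2.58132429, 88.11451601, -1.0723032 ,
       69.15082986, -2.90457302]), 'joint_velocities': array([-0.04153983, -0.03500829,  0.03761383,  0.04019455,  0.03170175,
       -0.09740739,  0.0469173 ]), 'tau': array([ 2.58435548e-04, -4.75120211e+01,  1.36470370e+00, -2.54219323e+01,
        1.14713417e-02,  9.45295498e-03, -1.26846373e-05]), 'eef_pos': array([ 0.17499504, -0.62538442,  0.25526887]), 'ee_rot': array([-1.79887833e+02,  7.33495896e-03,  1.56365656e+01]), 'ft_force': array([ 0.74480308, -0.57261863,  0.6712384 ]), 'ft_torque': array([ 0.04493894, -0.00631055, -0.02686361]), 'grip_force': 0.0, 'width': 0.08564467665294387} 0.025
scene {'fx': 396.63876368886514, 'fy': 396.63876368886514, 'cx': 258.47496431347435, 'cy': 194.24363025216786, 'pose': array([[ 0.56783086, -0.62199147,  0.53916113,  0.16632758],
       [-0.82310164, -0.43578862,  0.36413179, -0.17078267],
       [ 0.00847341, -0.65054968, -0.75941643,  0.77963824],
       [ 0.        ,  0.        ,  0.        ,  1.        ]])}
top {'fx': 457.36269921766956, 'fy': 457.36269921766956, 'cx': 256.8621277190776, 'cy': 188.70805025279262, 'pose': array([[ 0.02827985, -0.99507555,  0.0949995 ,  0.56241148],
       [-0.99958822, -0.02768924,  0.00752977,  0.150307  ],
       [-0.00486223, -0.09517332, -0.99544884,  1.18260315],
       [ 0.        ,  0.        ,  0.        ,  1.        ]])}
```

View pics/scene0.png

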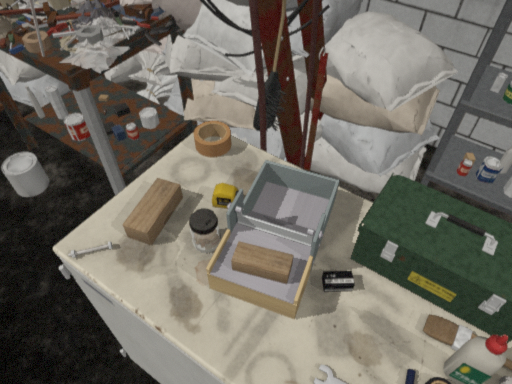

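View pics/top0.png

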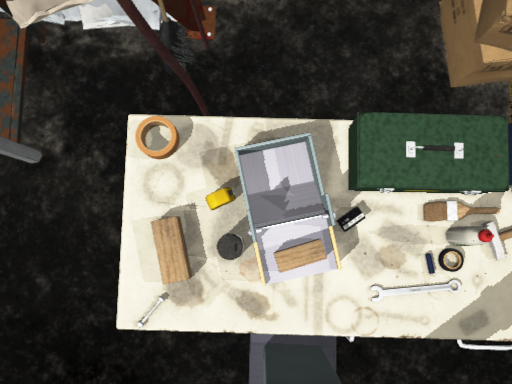

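The scene holds two wooden blocks: A at top-picture (300,255), lying on the chute deck, and B at (170,250), larger and lying on the table. A is the smaller one and it lies on the deck, so A is meant. I'll confirm this with a crop and measure.

```bash
cat > h.py <<'E'
import numpy as np,cv2
def load(n):
    z=np.load(n); return z["p"],z["d"],z["pose"],z["k"]
def cloud(d,T,k):
    v,u=np.mgrid[:d.shape[0],:d.shape[1]]
    P=np.stack([(u-k[2])/k[0]*d,(v-k[3])/k[1]*d,d],-1)
    return P@T[:3,:3].T+T[:3,3]
def ray(uv,z,T,k):
    uv=np.atleast_2d(np.array(uv,float)); r=np.c_[(uv[:,0]-k[2])/k[0],(uv[:,1]-k[3])/k[1],np.ones(len(uv))]@T[:3,:3].T
    return T[:3,3]+r*((z-T[2,3])/r[:,2])[:,None]
E
python3 - <<'E'
from h import *
p,d,T,k=load("top0.npz")
W=cloud(d,T,k)
hsv=cv2.cvtColor(p,cv2.COLOR_RGB2HSV)
m=((hsv[...,0]<22)&(hsv[...,1]>70)&(W[...,2]>.02)&(W[...,2]<.2)).astype(np.uint8)
m=cv2.morphologyEx(m,cv2.MORPH_OPEN,np.ones((5,5)))
for c in cv2.findContours(m,0,2)[0]:
    if cv2.contourArea(c)<300: continue
    mm=np.zeros_like(m); cv2.drawContours(mm,[c],-1,1,-1); zt=np.median(W[mm>0][:,2])
    w=ray(c[:,0],zt,T,k)[:,:2].astype(np.float32)
    print(c[:,0].mean(0),zt,cv2.minAreaRect(w))
cr=p[120:300,215:365]; cv2.imwrite("pics/crop.png",cv2.cvtColor(cv2.resize(cr,None,fx=3.3,fy=3.3,interpolation=2),cv2.COLOR_RGB2BGR))
# height map stats for high points (cheeks z~.138)
for lo,hi in((.125,.15),(.072,.098)):
    s=(W[...,2]>lo)&(W[...,2]<hi); s[:,:225]=0;s[:,350:]=0
    v,u=np.nonzero(s); print(lo,s.sum(),W[s][:,:2].min(0),W[s][:,:2].max(0))
    img=np.zeros(p.shape,np.uint8)
h=np.clip(W[120:300,215:365,2]/.15*255,0,255).astype(np.uint8)
cv2.imwrite("pics/h.png",cv2.applyColorMap(cv2.resize(h,None,fx=3.3,fy=3.3,interpolation=0),cv2.COLORMAP_JET))
E
python3 -c "
import cv2,numpy as np
cv2.imwrite('pics/both.png',cv2.resize(np.hstack([cv2.imread('pics/crop.png'),cv2.imread('pics/h.png')]),(800,480)))"
```

```text
[298.97058824 255.22058824] 0.10828589390428522 ((0.5127566456794739, 0.054057709872722626), (0.047291673719882965, 0.11333566159009933), 18.469955444335938)
[170.01333333 248.81333333] 0.05184084825367552 ((0.5152462124824524, 0.36650052666664124), (0.1566305011510849, 0.06971871107816696), 13.84915542602539)
[156.51923077 135.58653846] 0.04656701305308475 ((0.7957797646522522, 0.41662439703941345), (0.1093115285038948, 0.10158942639827728), 46.959136962890625)
0.125 344 [ 0.54265084 -0.02278183] [0.65689741 0.17931629]
0.072 2205 [ 0.43924713 -0.04380513] [0.81094858 0.23120799]
```

View pics/both.png

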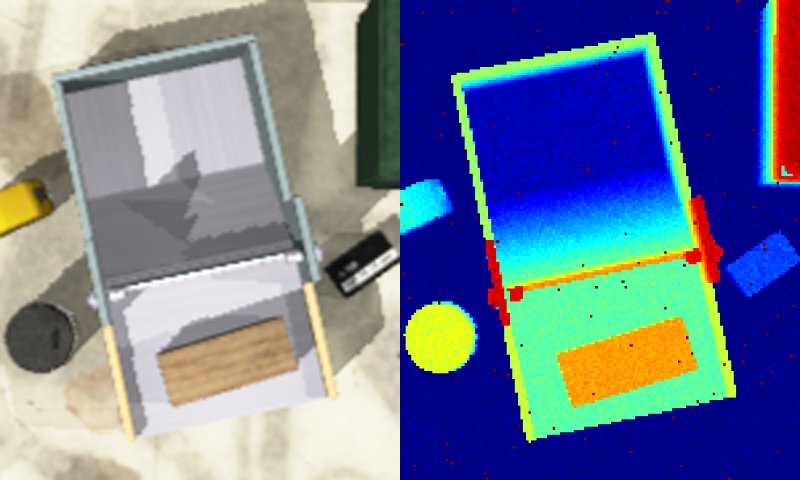

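The crop confirms it: A (top pixel 300,255) measures 47x113 mm and lies on the deck, while B is 157x70 mm and is the decoy. Next I need the chute's pose.

```bash
python3 - <<'E'
from h import *
p,d,T,k=load("top0.npz"); W=cloud(d,T,k)
s=((W[...,2]>.064)&(W[...,2]<.1)).astype(np.uint8); s[:,:238]=0; s[:,345:]=0
s=cv2.morphologyEx(s,cv2.MORPH_CLOSE,np.ones((5,5)))
n,l,st,_=cv2.connectedComponentsWithStats(s)
i=1+np.argmax(st[1:,4]); s=l==i; print(st[i])
w=W[s]; 
(c,sz,a)=cv2.minAreaRect(w[:,:2].astype(np.float32)); print(c,sz,a)
# robust: percentile edges for candidate yaw from lateral edges of rim points
best=None
for yaw in np.radians(np.arange(0,25,.1)):
    x=w[:,0]*np.cos(yaw)+w[:,1]*np.sin(yaw); y=-w[:,0]*np.sin(yaw)+w[:,1]*np.cos(yaw)
    e=[np.percentile(x,.3),np.percentile(x,99.7),np.percentile(y,.5),np.percentile(y,99.5)]
    A=(e[1]-e[0])*(e[3]-e[2])
    if best is None or A<best[0]: best=(A,yaw,e)
A,yaw,e=best; print(np.degrees(yaw),e,e[1]-e[0],e[3]-e[2])
# high hinge points z .128-.15 : flap bar
E=np.array([[np.cos(yaw),-np.sin(yaw)],[np.sin(yaw),np.cos(yaw)]])
yc=(e[2]+e[3])/2
L=W[...,:2]@E
f=(W[...,2]>.1)&(W[...,2]<.128)&(abs(L[...,1]-yc)<.06)
f&=(L[...,0]>e[0]+.09)&(L[...,0]<e[0]+.2); print("flap x",np.median(L[f][:,0])-e[0], f.sum())
c=(W[...,2]>.132)&(W[...,2]<.145)&(abs(L[...,1]-yc)<.12)&(L[...,0]>e[0])&(L[...,0]<e[0]+.3)
print("cheeks x",np.percentile(L[c][:,0],[2,98])-e[0],np.percentile(L[c][:,1],[2,98])-yc)
for xo in (e[0]+.13,e[1]-.209): print("origin",E@[xo,yc])
o=E@[e[0]+.131,yc]
b=np.array([.51276,.05406])-o; print("offcut in chute",b@E)
E
```

```text
[ 238  132  103  154 4851]
(0.6253824234008789, 0.08631569147109985) (0.3393395245075226, 0.19220425188541412) 13.495635032653809
13.5 [np.float64(0.4591664004899373), np.float64(0.7969686725450056), np.float64(-0.15703301007582893), np.float64(0.03337980759585543)] 0.3378022720550683 0.19041281767168436
flap x 0.13311329987487253 115
cheeks x [0.10697816 0.17692259] [-0.09839922  0.09844494]
origin [0.58732082 0.07741984]
origin [0.58615618 0.07714023]
offcut in chute [-0.07895394 -0.00530853]
```

```bash
python3 - <<'E'
from h import *
for n in("top0.npz","scene0.npz"):
    p,d,T,k=load(n); W=cloud(d,T,k).reshape(-1,3)
    for y0 in np.arange(-.7,.3,.1):
        s=(W[:,0]>.15)&(W[:,0]<.6)&(W[:,1]>y0)&(W[:,1]<y0+.1)&(W[:,2]>.03)&(W[:,2]<.7)
        if s.sum()>9: 
            q=W[s]; print(n,round(y0,1),s.sum(),q[:,2].max().round(3),np.percentile(q[:,2],98).round(3),q[q[:,2].argmax()].round(2), q[:,0].min().round(2))
E
```

```text
top0.npz -0.4 732 0.185 0.178 [ 0.57 -0.35  0.19] 0.55
top0.npz -0.1 783 0.141 0.138 [ 0.6  -0.01  0.14] 0.47
top0.npz -0.0 2458 0.132 0.112 [0.6  0.   0.13] 0.45
top0.npz 0.1 1761 0.143 0.138 [0.55 0.16 0.14] 0.44
top0.npz 0.2 488 0.097 0.094 [0.52 0.21 0.1 ] 0.5
scene0.npz -0.4 2105 0.183 0.173 [ 0.57 -0.35  0.18] 0.55
scene0.npz -0.1 1356 0.139 0.135 [ 0.6  -0.02  0.14] 0.47
scene0.npz -0.0 3622 0.131 0.109 [0.6  0.   0.13] 0.45
scene0.npz 0.1 2445 0.14 0.137 [0.56 0.17 0.14] 0.44
scene0.npz 0.2 618 0.093 0.091 [0.55 0.23 0.09] 0.5
```

servo_tool --pt "0.02 -0.015 0 0 0 0.007 0.05" --pt "0.055 -0.039 0 0 0 0.015 0.05" --pt "0.09 -0.065 0 0 0 0.022 0.05" --pt "0.13 -0.091 0 0 0 0.03 0.05" --pt "0.16 -0.113 0 0 0 0.037 0.05"

```text
time: 0.6
eef_pos: [0.3008, -0.4713, 0.2559]
ee_rot: [-179.9, -0.0, 13.6]
ft_force: [0.4, -0.9, 0.2]
width: 0.0502
grip_force: 0.0
```

servo_tool --pt "0.02 -0.035 0 0 0 0 0.05" --pt "0.04 -0.07 0 0 0 0 0.05" --pt "0.06 -0.105 0 0 0 0 0.05" --pt "0.08 -0.14 0 0 0 0 0.05" --pt "0.1 -0.175 0 0 0 0 0.05"

```text
time: 1.1
eef_pos: [0.3551, -0.2787, 0.256]
ee_rot: [-180.0, 0.0, 13.5]
ft_force: [0.4, 0.2, 0.2]
width: 0.0498
grip_force: 0.0
```

servo_tool --pt "0.02 -0.035 0 0 0 0 0.05" --pt "0.04 -0.07 0 0 0 0 0.05" --pt "0.06 -0.105 0 0 0 0 0.05" --pt "0.08 -0.14 0 0 0 0 0.05" --pt "0.1 -0.175 0 0 0 0 0.05"

```text
time: 1.6
eef_pos: [0.4113, -0.0854, 0.2561]
ee_rot: [180.0, 0.0, 13.5]
ft_force: [0.4, 0.7, 0.1]
width: 0.0499
grip_force: 0.0
```

servo_tool --pt "0.02 -0.035 0 0 0 0 0.05" --pt "0.042 -0.07 0 0 0 0 0.05" --pt "0.06 -0.1 0 0 0 0 0.05" --pt "0.067 -0.112 0 0 0 0 0.05" --pt "0.067 -0.112 0 0 0 0 0.05"

```text
time: 2.1
eef_pos: [0.4505, 0.04, 0.2561]
ee_rot: [-179.9, 0.0, 13.8]
ft_force: [-0.0, -0.2, 0.1]
width: 0.0498
grip_force: 0.0
```

servo_tool --pt "0 0 0.03 0 0 0 0.05" --pt "0 0 0.065 0 0 0 0.05" --pt "0 0 0.1 0 0 0 0.05" --pt "0 0 0.13 0 0 0 0.05" --pt "0 0 0.13 0 0 0 0.05"

```text
time: 2.6
eef_pos: [0.4466, 0.0354, 0.1227]
ee_rot: [-179.9, 0.5, 13.4]
ft_force: [-0.2, -0.7, -0.0]
width: 0.0503
grip_force: 0.0
```

```bash
python3 - <<'E'
from cell import bot,cams
from h import *
s=bot.sense(); print(s["eef_pos"],s["ee_rot"],s["ft_force"],s["time"])
E=np.array([[np.cos(np.radians(13.5)),-np.sin(np.radians(13.5))],[np.sin(np.radians(13.5)),np.cos(np.radians(13.5))]])
print("tcp in chute",(s["eef_pos"][:2]-[.587,.0771])@E)
ims=[]
p,d=cams.grab_frame("scene"); ims.append(cv2.resize(p[170:330,170:380],(400,305)))
p,d=cams.grab_frame("wrist"); ims.append(cv2.resize(p,(400,305)))
cv2.imwrite("pics/pre.png",cv2.cvtColor(np.hstack(ims),cv2.COLOR_RGB2BGR))
E
```

```text
[0.44656369 0.03539487 0.1227105 ] [-179.9407237     0.54660861   13.42179382] [-0.1877388  -0.73933568 -0.04103344] 2.6
tcp in chute [-0.14629191 -0.00776861]
```

View pics/pre.png

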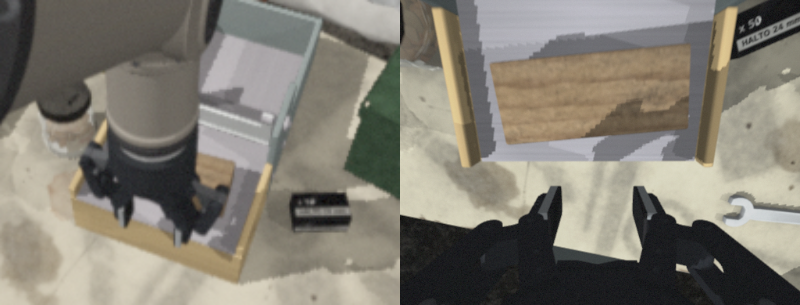

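The pictures show the fingertips (550,205) and (645,205) just short of the deck's open end, behind the offcut at (590,95), and the rails are clear of them. I'll lower a little and push.

servo_tool --pt "0 -0.001 0.008 0 0 0 0.05" --pt "0 -0.002 0.014 0 0 0 0.05" --pt "0.01 -0.002 0.014 0 0 0 0.05" --pt "0.02 -0.002 0.014 0 0 0 0.05" --pt "0.028 -0.002 0.014 0 0 0 0.05"

```text
time: 3.2
eef_pos: [0.4789, 0.0465, 0.1128]
ee_rot: [180.0, -0.1, 13.5]
ft_force: [-0.5, 0.8, 0.1]
width: 0.0498
grip_force: 0.2
```

servo_tool --pt "0.008 0 0 0 0 0 0.05" --pt "0.016 0 0 0 0 0 0.05" --pt "0.024 0 0 0 0 0 0.05" --pt "0.032 0 0 0 0 0 0.05" --pt "0.04 0 0 0 0 0 0.05"

```text
time: 3.7
eef_pos: [0.5167, 0.0555, 0.1122]
ee_rot: [180.0, 0.0, 13.5]
ft_force: [-0.4, -0.1, -0.4]
width: 0.05
grip_force: 0.2
```

```bash
cat > look.py <<'E'
import sys
from cell import bot,cams
from h import *
s=bot.sense(); print(s["eef_pos"],s["ee_rot"],s["ft_force"],s["time"])
a=np.radians(13.5);E=np.array([[np.cos(a),-np.sin(a)],[np.sin(a),np.cos(a)]])
print("tcp in chute",(s["eef_pos"][:2]-[.587,.0771])@E)
ims=[]
for n in("scene","wrist"):
    p,d=cams.grab_frame(n); ims.append(cv2.resize(p[140:330,190:380] if n=="scene" else p,(400,400 if n=="scene" else 300)))
    if n=="wrist": ims[1]=cv2.copyMakeBorder(ims[1],0,100,0,0,0)
    i=cams.camera_info(n); T=i["pose"];k=[i[x] for x in("fx","fy","cx","cy")]; W=cloud(d,T,k); L=(W[...,:2]-[.587,.0771])@E
    hsv=cv2.cvtColor(p,cv2.COLOR_RGB2HSV)
    m=(hsv[...,0]<22)&(hsv[...,1]>70)&(abs(L[...,1])<.082)&(L[...,0]>-.125)&(L[...,0]<.2)&(W[...,2]>.01)&(W[...,2]<.13)&(d>0)
    if m.sum()>30: print(n,m.sum(),"wood x,y,z range",np.percentile(np.c_[L[m],W[m][:,2]],[2,50,98],axis=0).round(3).tolist())
cv2.imwrite("pics/%s.png"%sys.argv[1],cv2.cvtColor(np.hstack(ims),cv2.COLOR_RGB2BGR))
E
python3 look.py a
```

```text
[0.51669947 0.05548576 0.1122336 ] [1.79993937e+02 8.79166041e-03 1.35097266e+01] [-0.36664375 -0.11003981 -0.39322243] 3.7
tcp in chute [-0.07340387 -0.0046057 ]
scene 436 wood x,y,z range [[-0.064, -0.065, 0.075], [-0.062, -0.009, 0.097], [-0.029, 0.046, 0.109]]
wrist 24454 wood x,y,z range [[-0.059, -0.061, 0.098], [-0.033, -0.005, 0.108], [-0.013, 0.048, 0.11]]
```

The offcut now spans about -61 to -13 mm in chute x and is square to the fingers. I'll keep pushing.

servo_tool --pt "0.008 0 0 0 0 0 0.05" --pt "0.016 0 0 0 0 0 0.05" --pt "0.024 0 0 0 0 0 0.05" --pt "0.032 0 0 0 0 0 0.05" --pt "0.04 0 0 0 0 0 0.05"

```text
time: 4.3
eef_pos: [0.5555, 0.0649, 0.1122]
ee_rot: [180.0, 0.0, 13.5]
ft_force: [-1.1, -1.0, 0.7]
width: 0.0499
grip_force: 0.6
```

servo_tool --pt "0.004 0 0 0 0 0 0.05" --pt "0.008 0 0 0 0 0 0.05" --pt "0.012 0 0 0 0 0 0.05" --pt "0.015 0 0 0 0 0 0.05" --pt "0.018 0 0 0 0 0 0.05"

```text
time: 4.8
eef_pos: [0.5729, 0.069, 0.1124]
ee_rot: [180.0, -0.0, 13.5]
ft_force: [0.2, -1.3, -0.5]
width: 0.0497
grip_force: 0.0
```

```bash
python3 look.py b
```

```text
[0.57289013 0.06904439 0.11238927] [ 1.79991955e+02 -3.28720655e-02  1.35194975e+01] [ 0.23274135 -1.29720515 -0.47256774] 4.8
tcp in chute [-0.01560056 -0.00453915]
scene 476 wood x,y,z range [[-0.008, -0.065, 0.077], [-0.004, -0.007, 0.096], [0.023, 0.046, 0.111]]
wrist 7218 wood x,y,z range [[-0.0, -0.061, 0.109], [0.007, -0.006, 0.11], [0.014, 0.048, 0.112]]
```

View pics/b.png

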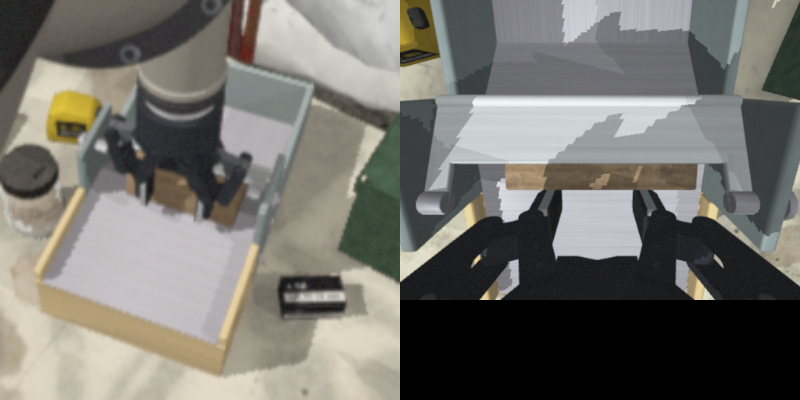

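The offcut, at (600,176), is under the lifted flap with its rear face near x = -4 mm. A few millimetres more, slowly, should tip it.

servo_tool --pt "0.002 0 0 0 0 0 0.05" --pt "0.004 0 0 0 0 0 0.05" --pt "0.006 0 0 0 0 0 0.05" --pt "0.008 0 0 0 0 0 0.05" --pt "0.01 0 0 0 0 0 0.05"

```text
time: 5.4
eef_pos: [0.5826, 0.0714, 0.1124]
ee_rot: [180.0, -0.0, 13.5]
ft_force: [0.8, -0.8, -0.2]
width: 0.05
grip_force: 0.0
```

```bash
python3 look.py c
```

```text
[0.58257978 0.07135237 0.11238396] [ 1.79993844e+02 -2.86244082e-02  1.35139197e+01] [ 0.79789507 -0.81935542 -0.22982037] 5.4
tcp in chute [-0.00563984 -0.00455695]
scene 109 wood x,y,z range [[0.079, -0.065, 0.039], [0.089, -0.059, 0.051], [0.107, -0.023, 0.068]]
wrist 11472 wood x,y,z range [[0.099, -0.061, 0.054], [0.112, -0.008, 0.058], [0.123, 0.048, 0.062]]
```

View pics/c.png

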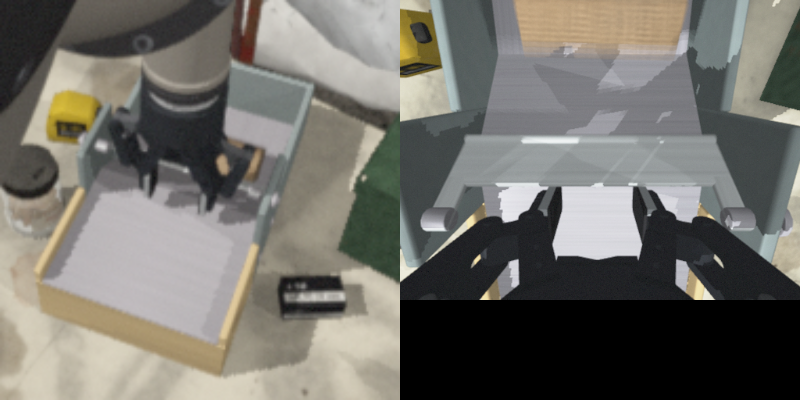

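The offcut, at (600,30), has slid down toward the tray, and the flap (580,160) is falling shut. I'll draw back.

servo_tool --pt "-0.01 0 0 0 0 0 0.05" --pt "-0.025 0 0 0 0 0 0.05" --pt "-0.045 0 0 0 0 0 0.05" --pt "-0.065 0 0 0 0 0 0.05" --pt "-0.08 0 0 0 0 0 0.05"

```text
time: 6.0
eef_pos: [0.5022, 0.0519, 0.112]
ee_rot: [180.0, 0.1, 13.5]
ft_force: [-0.2, 0.1, 0.0]
width: 0.0496
grip_force: 0.0
```

servo_tool --pt "-0.01 0 -0.015 0 0 0 0.05" --pt "-0.02 0 -0.03 0 0 0 0.05" --pt "-0.03 0 -0.05 0 0 0 0.05" --pt "-0.04 0 -0.07 0 0 0 0.05" --pt "-0.04 0 -0.07 0 0 0 0.05"

```text
time: 6.5
eef_pos: [0.4654, 0.0429, 0.1844]
ee_rot: [179.9, -0.2, 13.5]
ft_force: [0.9, -0.4, -0.2]
width: 0.05
grip_force: 0.0
```

servo_tool --pt "0 0 0 0 0 0 0.05" --pt "0 0 0 0 0 0 0.05" --pt "0 0 0 0 0 0 0.05" --pt "0 0 0 0 0 0 0.05" --pt "0 0 0 0 0 0 0.05"

```text
time: 7.0
eef_pos: [0.4654, 0.0433, 0.1818]
ee_rot: [-180.0, 0.1, 13.5]
ft_force: [0.6, -0.3, -0.2]
width: 0.0498
grip_force: 0.0
```

servo_tool --pt "0 0 0 0 0 0 0.05" --pt "0 0 0 0 0 0 0.05" --pt "0 0 0 0 0 0 0.05" --pt "0 0 0 0 0 0 0.05" --pt "0 0 0 0 0 0 0.05"

```text
time: 7.5
eef_pos: [0.4655, 0.0432, 0.1823]
ee_rot: [180.0, -0.0, 13.5]
ft_force: [-0.5, -0.5, -0.1]
width: 0.0501
grip_force: 0.0
```

servo_tool --pt "0 0 0 0 0 0 0.05" --pt "0 0 0 0 0 0 0.05" --pt "0 0 0 0 0 0 0.05" --pt "0 0 0 0 0 0 0.05" --pt "0 0 0 0 0 0 0.05"

```text
time: 8.0
eef_pos: [0.4656, 0.0433, 0.1823]
ee_rot: [180.0, -0.0, 13.5]
ft_force: [0.3, 0.4, -0.4]
width: 0.0498
grip_force: 0.0
```

```bash
python3 look.py d
```

```text
[0.46555119 0.043257   0.18229802] [ 1.79991565e+02 -5.06355937e-03  1.35207843e+01] [ 0.29024735  0.42677244 -0.36900109] 8.0
tcp in chute [-0.12599366 -0.00455625]
scene 925 wood x,y,z range [[0.125, -0.065, 0.015], [0.129, -0.018, 0.053], [0.161, 0.032, 0.057]]
```

View pics/d.png

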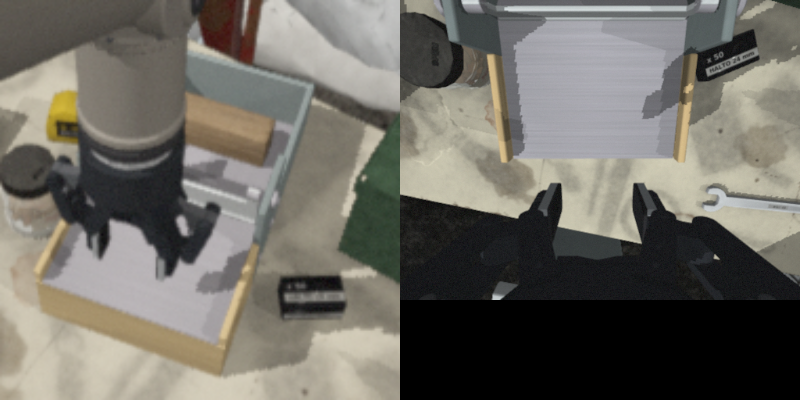

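The offcut lies flat in the tray at (230,125), at chute x of about 0.15 m. The flap at (220,190) hangs shut, the fingers are clear, and the jar, staple box and tape measure have not moved. I'll hand in the job.

```bash
python3 -c "
from cell import workorder
print(workorder.job_done())"
```

```text
the job is handed in; nothing more can be done
None
```

The offcut was pushed through the flap and lies flat in the tray, the flap hangs shut, the bystanders stand where they were, and the job was handed in at about 8 s of the 38 s allowed (no verdict was returned).

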